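Hold-test a lamp in the craft table's spring-return tester

TASK

First put exactly two of the four battery cells into the tester's open bay, leaving the other two out on the table. Then take the lamp by its flat blade, set its two lugs into the socket's slots, push it down against the spring, turn it a quarter turn clockwise (seen from above) to the stop, and finish while still gripping it there, seated and turned: do not let go, because it springs back. Leave the other things on the table where they are.

Things in the scene. Friction and masses are not known exactly. Their poses are not given: they have to be found in the camera images.
- tester: Fixed grey lamp tester, 214 mm long along its own y, 104 to 112 mm wide along its x, in two parts: a 60 mm high block with a steel bayonet plate on top (the socket, centred at y = -50 mm) and a low open battery bay (centred at y = +60 mm). Origin on the table under the case, z up.
- socket (a point): Centre of the socket's mouth, in the top face of the bayonet plate, 60 mm above the table; axes as the tester. Round 34 mm bore with a 12 mm wide slot on either side along x, ending 26 mm from the centre. The plate is 6 mm thick, hollow below: lugs can turn only below it. The lamp's foot meets the spring disc 18 mm below the mouth.
- bay (a point): Centre of the battery bay's inner floor, 6 mm above the table; inside 100 mm (tester x) by 90 mm (tester y), walls 6 mm thick with their rim 22 mm above the table. Loose standing cells fit anywhere in it. Axes as the tester.
- plunger (a joint): How far the socket's spring disc is pressed down, m: 0 at rest to 0.010 (5 N at first, 10 N at the bottom). The lamp's lugs clear the plate's underside from 0.004; pressing to about 0.008 before turning is comfortable. Once turned, the plate keeps the lugs down (0.004).
- rotor (a joint): How far the spring disc is turned, rad, clockwise seen from above: 0 (at rest, in line with the slots) to 1.5 (the stop). Catches on it take the lamp's lugs with about 0.12 rad of play; a return spring resists with 0.07 to 0.16 N m and turns it back when the lamp is let go.
- lamp: LED lamp, about 90 g, on its foot: aluminium cap 30 mm across (26 at the foot), 34 high; two lugs 8 wide, 6 high, reaching 23 mm from the axis along +x and -x, 10 to 16 mm above the foot; grey collar 40 mm across from 34 to 40 mm; flat grey blade to hold it by, 44 (x) by 16 (y) mm, 40 to 90 mm above the foot. Origin: centre of the foot, z up. A half turn looks and fits the same.
- cell1_mid (a point): Middle of one of four identical loose battery cells: upright cylinder 26 mm in diameter, 50 mm high with its small nipple, 65 g, black with a copper band; this point is 25 mm above its foot, on the axis.
- cell2_mid (a point): Middle of one of four identical loose battery cells: upright cylinder 26 mm in diameter, 50 mm high with its small nipple, 65 g, black with a copper band; this point is 25 mm above its foot, on the axis.
- cell3_mid (a point): Middle of one of four identical loose battery cells: upright cylinder 26 mm in diameter, 50 mm high with its small nipple, 65 g, black with a copper band; this point is 25 mm above its foot, on the axis.
- cell4_mid (a point): Middle of one of four identical loose battery cells: upright cylinder 26 mm in diameter, 50 mm high with its small nipple, 65 g, black with a copper band; this point is 25 mm above its foot, on the axis.
- pinecone: Bystander: brown pine cone, about 60 mm wide and 58 mm high, standing among the cells; origin under it.
- spool: Bystander: pale wooden thread spool, 40 mm wide, 48 mm high, among the cells; origin under it.
- phone: Bystander: black phone lying flat, 75 by 150 by 9 mm, near the robot; origin under its centre.
- scissors: Bystander: scissors lying flat, about 200 mm long, at the right; origin at the pivot.
- glue_gun: Bystander: black hot-glue gun lying on its side, about 170 mm long, at the left near the robot; origin under its barrel.
- bottle: Bystander: glass water bottle, 62 mm wide, 190 mm high, at the left; origin under it.
- mug: Bystander: white mug, 82 mm wide, 95 mm high, at the back; origin under it.

How it is judged:
By the outcome, as a careful person would: the job done as asked, in the order asked, and still so for the second after the job is handed in, while the arm keeps its last pose, push and grip.
It also fails if it takes over 72 s, if anything falls off the work surface, if the arm or the gripper's body presses on something with over 40 N, if the wrist force passes 120 N, or if a joint passes its speed limit or range.

ROBOT

A 7-joint arm with a two-finger parallel gripper is mounted at the origin on the work surface. World frame = base frame: x ahead of the robot, y to its left, z up, the work surface at z = 0. Lengths are in m, angles in rad, forces in N, time in s.
With the tool pointing down it reaches from about 0.4 to 0.875 m from the base axis. Payload 19.3 kg.
Tool frame: the origin (TCP) lies midway between the tips of the shut fingers; the grasp point (between the pads) lies bot.pinch_z behind it (bot.pinch_z is the distance from the TCP to the grasp point, in m); z points along the fingers, y is the line along which they close (so a half turn about z gives the same grasp; the last joint's range is limited). The gripper opens to 85 mm and grips with 20 to 120 N. Pads are 22 mm wide; open, the fingers measure 114 mm over their backs; the gripper's body (76 mm by 85 mm) begins 54 mm behind the grasp point. The pads swing forward as they close: fully open they stand 13 mm farther back than shut.
Start: joints at [-1.259, 0.521, -0.036, 1.599, 0.021, 1.021, -0.113], TCP at [0.233, 0.58, 0.231] pointing down, gripper open.
Joint ranges: [-2.91, 2.91], [-0.3, 2.13], [-1.5, 1.42], [0.17, 2.43], [-1.26, 4.41], [0.16, 1.93], [-2.52, 2.52]. Speed limits (rad/s): [1.89, 1.89, 2.39, 2.39, 3.01, 3.01, 3.01].

INTERFACE

Orientations are given as [roll, pitch, yaw] about the fixed x, y, z axes, in that order (R = Rz(yaw) Ry(pitch) Rx(roll)).
In Python, from workcell import readout, grab_frame, camera_info, workorder, bot gives the robot as it stands. The module is installed in compiled form; this text tells all that it offers.
- The arm moves only by the tool drive_tool, never from a script. Its argument "targets" is a list of rows, each an object of numbers: "dx", "dy", "dz": the shift along the tool's x, y, z as a fraction of full scale; "yaw": the turn about the tool's z as a fraction of full scale; "fingers": the closure, from 0 (fully open) to 1 (shut). In form: [{"dx": .., "dy": .., "dz": .., "yaw": .., "fingers": ..}, ...]. A call has 1 to 20 rows; each row shifts and turns the commanded pose from where the row before left it, along the tool's axes as they then stand; what a row does not reach is not made up. Full scale, the value 1, is 0.1 m for a shift and 90 degrees for a turn. A row lasts 1/10 s, in which the tool goes at most 50 mm and 8.59 degrees, less where a joint would pass 70% of its speed; a pose out of reach is approached as far as the arm can. A call with a number of a shift or a turn outside -1 to 1 is refused whole. A call with a gripper value outside its range is refused whole. The fingers move at their own pace and stop on an object; "squeeze" is the grip in N (left out, the last holds). Time passes only in rows, so rows that do not move let the fingers close. It gives the time, the measured TCP pose, the force, the opening and the grip force at its end, in the units of the state.
- readout.observe(): the state, without advancing time (a new reading comes with each control period).
- grab_frame(name): name is "scene" or "top"; returns the picture (400x640x3 uint8, blue, green, red); there is no depth.
- camera_info(name): a dict with "fx", "fy", "cx", "cy" (pixels), "T" (4x4, takes a point from camera to world coordinates). Camera axes: x right, y up, looking along -z (the intrinsics and any distortion apply to the point x, -y, -z); pixel columns grow to the right and rows downward; lengths in m; the calibration is good to about 2 mm. A picture is of the moment at which its call begins. camera_info takes no time and is no camera call.
- workorder.job_done(): hands the job in; it is judged then, once.
The state is a dict: "clock": time; "qpos": joint angles; "qd": joint speeds; "joint_efforts": joint torques, N m; "position": TCP position; "tool_rot": TCP orientation; "force": force on the tool from outside, world axes, zero at the start; "moment": the same for the moment, N m; "grip_width": finger opening in m; "finger_force": force on a finger pad.
Only numpy, scipy, OpenCV 4.12 (cv2) and the standard library are available. Lean on these libraries where they do the work, as an engineer would, in place of code of your own. Each camera call takes 0.05 s, during which the arm holds its last target. There are 200 camera calls.

## Working session

There is one attempt and no reset: what is moved stays moved. The work goes in short steps, Python scripts to look and compute and a tool call to move; the robot and the scene stay as the last step left them, time stands still between calls to the robot, and variables do not carry over. Pictures are saved under pics/ and viewed, at most 10 in all, crops included, and the job is handed in when it is done.

Besides the shell and the picture viewer there is one more tool, called after "Call:" as name([rows], argument=value, ...), one row to a line, values as JSON. drive_tool: Moves the arm, as the interface text tells. Shift numbers are shares of 0.1 m and turn numbers shares of 90 degrees, none past 1 either way. Its arguments: {"type":"object","properties":{"targets":{"type":"array","items":{"type":"object","properties":{"dx":{"type":"number","minimum":-1,"maximum":1},"dy":{"type":"number","minimum":-1,"maximum":1},"dz":{"type":"number","minimum":-1,"maximum":1},"yaw":{"type":"number","minimum":-1,"maximum":1},"fingers":{"type":"number"}}}},"squeeze":{"type":"number"}},"required":["targets"]}

```bash
mkdir -p pics; python3 - <<'E'
from workcell import readout, grab_frame, camera_info, bot
import cv2
for n in("scene","top"):
    f=grab_frame(n); cv2.imwrite(f"pics/{n}0.png",f); c=camera_info(n); print(n,{k:(v if k!='T' else [[round(float(y),4) for y in r] for r in v]) for k,v in c.items()})
s=readout.observe(); print(s, bot.pinch_z)
E
```

```text
scene {'fx': 416.2886343762665, 'fy': 416.2886343762665, 'cx': 312.7021681080089, 'cy': 203.59718262532263, 'T': [[0.02, -0.751, 0.66, 1.2279], [0.9996, 0.0028, -0.0271, 0.0191], [0.0185, 0.6603, 0.7508, 0.8351], [0.0, 0.0, 0.0, 1.0]]}
top {'fx': 365.71881472733963, 'fy': 365.71881472733963, 'cx': 320.3151693395601, 'cy': 198.70222464553385, 'T': [[-0.0157, 0.9808, -0.1945, 0.3429], [-0.9998, -0.0174, -0.007, 0.0373], [-0.0103, 0.1944, 0.9809, 1.0404], [0.0, 0.0, 0.0, 1.0]]}
{'clock': 0.1, 'qpos': array([-1.25916581,  0.52197783, -0.03633212,  1.59992826,  0.02118748,
        1.02111813, -0.11280085]), 'qd': array([-0.00064935, -0.0013387 ,  0.00118966, -0.00090472,  0.00141199,
        0.00109035,  0.00145076]), 'joint_efforts': array([ 4.99254224e-03, -9.28490281e+01,  1.98515810e+00, -3.70528758e+01,
        1.83162623e-02,  5.39080400e-03,  3.48858372e-06]), 'position': array([0.23280108, 0.57970097, 0.23077678]), 'tool_rot': array([-3.14054725e+00,  6.04704638e-05,  2.75974745e+00]), 'force': array([ 0.27901656, -0.62459881,  0.29429933]), 'moment': array([-0.00623104,  0.01333246,  0.01024451]), 'finger_force': 0.0, 'grip_width': 0.08558902745934684} 0.0187
```

View pics/top0.png

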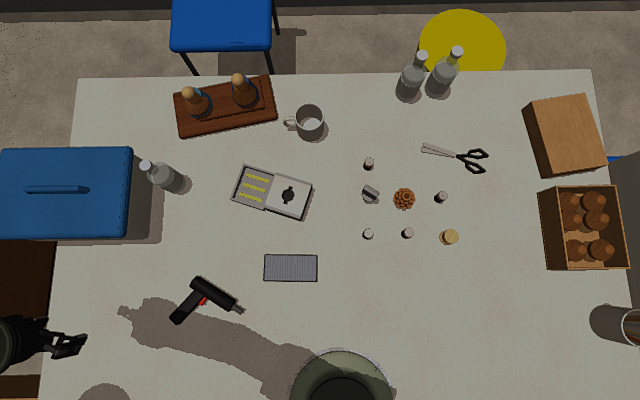

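View pics/scene0.png

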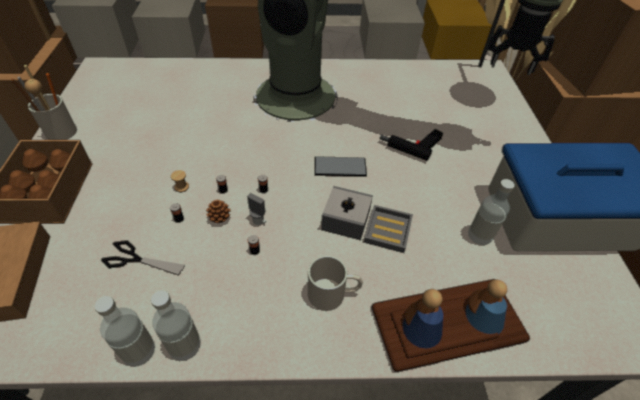

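The top view shows the bay at about (255,188) and the socket at (288,196). The lamp is at (370,193), the cells at (369,163), (441,197), (368,234) and (408,233), the cone at (404,198) and the spool at (450,237). I'll enlarge both views next.

```bash
python3 - <<'E'
import cv2,numpy as np
t=cv2.imread('pics/top0.png')[145:255,225:475]; s=cv2.imread('pics/scene0.png')[165:265,160:420]
t=cv2.resize(t,(750,330),interpolation=cv2.INTER_CUBIC); s=cv2.resize(s,(780,300),interpolation=cv2.INTER_CUBIC)
o=np.zeros((600,780,3),np.uint8); o[:300]=s; cv2.imwrite('pics/cs.png',s); cv2.imwrite('pics/ct.png',t)
E
```

```text
(no output)
```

View pics/ct.png

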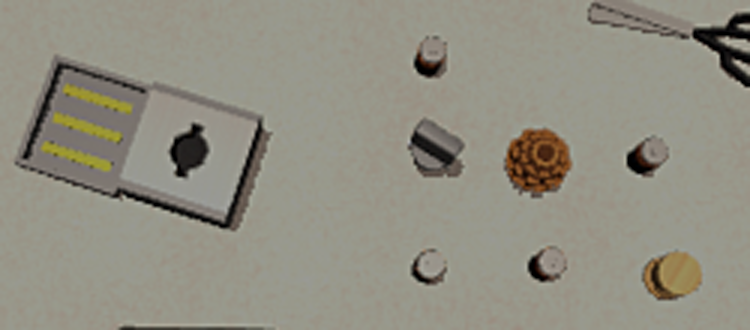

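View pics/cs.png

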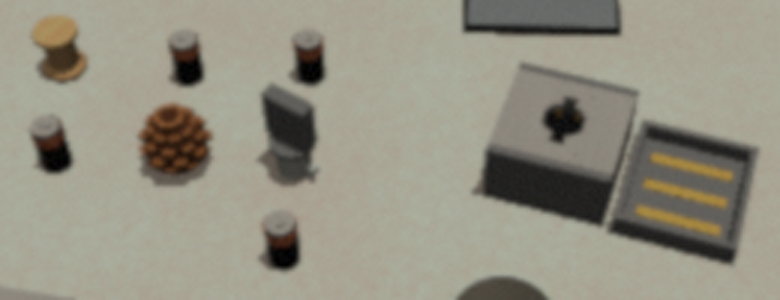

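The top crop shows the socket's dark mouth at crop (189,150), with slots at (197,127) and (180,174). The cell tops are at (431,45), (655,150), (430,265) and (551,262), and the blade's lit top is near (441,136). In the scene crop the matching cell tops are at (280,220), (47,126), (308,40) and (185,40), with the blade top near (289,97). Next I'll measure and triangulate.

```bash
cat > h.py <<'E'
import numpy as np,cv2
from workcell import camera_info
def ray(n,p):
    c=camera_info(n);T=np.array(c['T']);d=T[:3,:3]@np.array([(p[0]-c['cx'])/c['fx'],-(p[1]-c['cy'])/c['fy'],-1.]);return T[:3,3],d
def plane(n,p,z):
    o,d=ray(n,p);return o+d*(z-o[2])/d[2]
def tri(pt,ps):
    o1,d1=ray('top',pt);o2,d2=ray('scene',ps)
    k=np.linalg.lstsq(np.c_[d1,-d2],o2-o1,rcond=None)[0];a=o1+k[0]*d1;b=o2+k[1]*d2
    return (a+b)/2,np.linalg.norm(a-b)
E
python3 - <<'E'
from h import *
np.set_printoptions(precision=4,suppress=True)
T=cv2.imread('pics/top0.png');S=cv2.imread('pics/scene0.png')
ct=lambda p:(p[0]/3+225-1/3,p[1]/3+145-1/3); cs=lambda p:(p[0]/3+160-1/3,p[1]/3+165-1/3)
for k,a,b in [('A',(431,45),(280,220)),('B',(655,150),(47,126)),('C',(430,265),(308,40)),('D',(551,262),(185,40)),('lamp',(441,136),(289,97))]:
    z=.05 if k!='lamp' else .09
    print(k,*tri(ct(a),cs(b)),plane('top',ct(a),z),plane('scene',cs(b),z))
def blob(n,I,x0,y0,x1,y1,f):
    R=cv2.resize(I[y0:y1,x0:x1],None,fx=8,fy=8,interpolation=cv2.INTER_CUBIC)
    c,_=cv2.findContours(f(R),cv2.RETR_EXTERNAL,cv2.CHAIN_APPROX_NONE);c=max(c,key=cv2.contourArea)
    P=(c[:,0]+.5)/8-.5+[x0,y0];return c,P
dark=lambda R:(cv2.cvtColor(R,cv2.COLOR_BGR2GRAY)<95).astype(np.uint8)
for n,I,b in (('top',T,(278,182,298,208)),('scene',S,(338,195,358,216))):
    c,P=blob(n,I,*b,dark)
    W=np.array([plane(n,p,.06)[:2] for p in P])
    m=cv2.moments(((W-W.mean(0))*1e5).astype(np.float32))
    ctr=W.mean(0)+np.array([m['m10'],m['m01']])/m['m00']/1e5
    r=np.linalg.norm(W-ctr,axis=1);i=r.argmax();d=W[i]-ctr
    ang=.5*np.arctan2(2*m['mu11'],m['mu20']-m['mu02'])
    print(n,'socket',ctr,'area',m['m00']/1e4,'slot angle',np.degrees(ang),np.degrees(np.arctan2(d[1],d[0])),r.max(),r.min(),'bbox ctr',cv2.minAreaRect((W*1e4).astype(np.float32)))
# tester corners
print('top corners', [plane('top',ct(p),z)[:2].round(4) for p,z in (((264,117),.06),((232,226),.06),((121,190),.06),((153,85),.06),((58,57),.022),((17,163),.022))])
print(T[185:197,360:384].mean(2).astype(int))
E
```

```text
A [ 0.6476 -0.0927  0.0545] 0.0013975537525540067 [ 0.649  -0.0926  0.05  ] [ 0.6442 -0.0941  0.05  ]
B [ 0.545  -0.2942  0.0482] 0.0009140770892270609 [ 0.5446 -0.294   0.05  ] [ 0.5467 -0.2929  0.05  ]
C [ 0.4428 -0.0842  0.0456] 0.0009616835591268885 [ 0.4424 -0.0832  0.05  ] [ 0.4471 -0.0841  0.05  ]
D [ 0.4436 -0.193   0.0466] 6.18891364365442e-05 [ 0.4433 -0.1923  0.05  ] [ 0.4469 -0.1921  0.05  ]
lamp [ 0.5522 -0.0913  0.0912] 0.002505228344198821 [ 0.5525 -0.0928  0.09  ] [ 0.5513 -0.0902  0.09  ]
top socket [0.5499 0.134 ] area 1115.6213433050032 slot angle -19.978253492086996 157.21168970740294 0.02606145736657462 0.01599771879059976 bbox ctr ((5501.0673828125, 1340.15966796875), (356.0901794433594, 471.0980529785156), 39.03854751586914)
scene socket [0.5499 0.1334] area 1140.881857386362 slot angle -18.583803889414494 162.7760788119653 0.026043166019174738 0.016614468185473106 bbox ctr ((5500.228515625, 1333.1572265625), (462.853759765625, 352.58929443359375), 15.299434661865234)
top corners [array([0.5799, 0.0647]), array([0.4795, 0.0947]), array([0.5142, 0.1953]), array(
[... 581 characters left out ...]
50  64  13  20  46  82 117 132 122 116 111 106 102  98  97 105 127
  153 145 145 146 148 148]
 [152 152  13  18  19  18  32  58 100 125 128 118 111 107 103  99  94  90
  117 151 149 148 145 146]
 [153 159  38  16  24  24  23  20  42  74 110 127 121 115 109 105  99  91
   95 125 152 148 142 144]
 [144 100  78  59  14  20  26  23  23  27  53  91 115 127 116 110 107 102
   90  97 150 148 143 144]
 [142  72  83 115  85  35  16  21  23  24  23  37  64 103 123 125 115 107
   77 114 150 148 145 145]
 [149 142 108 120 117 110  57  11  20  23  25  22  23  45  80 112 121  97
  100 148 149 149 146 148]
 [150 145  89 118 118 119 115 107  31  13  19  23  22  20  27  57  87 100
  150 151 148 148 148 150]]
```

```bash
cat >> h.py <<'E'
def comp(I,x0,y0,x1,y1,lo,hi,seed):
    R=cv2.resize(I[y0:y1,x0:x1],None,fx=8,fy=8,interpolation=cv2.INTER_CUBIC).mean(2)
    m=((R>lo)&(R<hi)).astype(np.uint8); m=cv2.morphologyEx(m,cv2.MORPH_OPEN,np.ones((25,25),np.uint8))
    n,L=cv2.connectedComponents(m); k=L[int((seed[1]-y0+.5)*8),int((seed[0]-x0+.5)*8)]
    c,_=cv2.findContours((L==k).astype(np.uint8),cv2.RETR_EXTERNAL,cv2.CHAIN_APPROX_NONE)
    return (max(c,key=cv2.contourArea)[:,0]+.5)/8-.5+[x0,y0]
def rect(n,P,z):
    W=np.array([plane(n,p,z)[:2] for p in P]); r=cv2.minAreaRect((W*1e3).astype(np.float32))
    b=cv2.boxPoints(r); e=max((b[1]-b[0],b[2]-b[1]),key=np.linalg.norm)
    return np.array(r[0]).round(1),np.array(r[1]).round(1),round(float(np.degrees(np.arctan2(e[1],e[0]))%180),1)
E
python3 - <<'E'
from h import *
T=cv2.imread('pics/top0.png');S=cv2.imread('pics/scene0.png')
print(rect('top',comp(T,355,178,390,206,75,137,(371,190)),.09))
print(rect('top',comp(T,355,178,390,206,80,133,(371,190)),.09))
print(S[188:226,244:268].mean(2).astype(int))
E
```

```text
(array([552.7, -92.1]), array([46.9, 17. ]), 55.5)
(array([552.6, -92.4]), array([42.5, 16.4]), 55.7)
[[162 162 164 165 164 162 161 161 162 164 164 160 149 124  87  45  14   2
    4   7   1   6   8  52]
 [163 163 162 163 161 163 161 162 162 163 163 157 131 102  79  49  18   3
    4   2   9   2   7  55]
 [164 164 164 164 164 163 164 163 162 162 163 155 129 103  83  53  25   8
    8   4   7   4  17  59]
 [163 164 163 165 166 163 161 161 162 161 161 159 148 122  95  69  37  18
   10   3   8  22  43  92]
 [163 164 165 165 162 154 144 150 157 161 161 162 159 146 123 104  86  64
   47  41  43  63  96 134]
 [163 162 164 161 155 135 121 122 136 149 157 161 162 159 153 147 139 122
  105  98  99 116 139 156]
 [164 164 161 155 137 113 100 102 108 121 135 148 156 160 160 161 159 154
  147 145 146 150 157 163]
 [163 161 155 135 114 100  95  95  95  98 109 121 135 148 156 160 160 159
  159 161 159 161 163 162]
 [163 162 145 113  91  92  93  95  94  95  97 101 108 121 134 146 154 158
  159 160 162 163 163 163]
 [164 160 148 105  73  75  84  90  92  93  95  94  97  99 108 120 134 146
  153 160 162 1
[... 2140 characters left out ...]
52 140 120  99  91  88  84  70  60  59  58  59  58  58  57  59  60
   69 102 143 158 160 161]
 [160 160 157 147 122  99  90  84  74  61  60  60  60  62  61  60  60  63
   82 110 143 147 154 160]
 [160 163 162 159 143 113  93  86  76  65  59  59  62  61  61  60  59  63
   80 110 127 124 141 157]
 [162 161 161 161 151 118  94  89  83  69  60  61  61  60  61  60  58  60
   69  86  99 119 144 159]
 [158 162 161 161 153 125  99  88  84  76  68  64  63  62  62  62  62  65
   72  77  94 134 155 161]
 [158 158 161 160 156 142 119  97  88  80  77  72  69  68  67  69  77  92
   98  92 102 140 156 161]
 [160 159 162 161 158 154 143 121 103  93  86  83  82  82  80  94 108 130
  135 120 119 146 157 159]]
```

Call:
drive_tool([
  {"dx": 0, "dy": 0, "dz": 0, "yaw": -0.037, "fingers": 0.35},
  {"dx": -0.303, "dy": -0.253, "dz": 0.03, "fingers": 0.35},
  {"dx": -0.303, "dy": -0.253, "dz": 0.03, "fingers": 0.35},
  {"dx": -0.303, "dy": -0.253, "dz": 0.03, "fingers": 0.35},
  {"dx": -0.303, "dy": -0.253, "dz": 0.03, "fingers": 0.35},
  {"dx": -0.303, "dy": -0.253, "dz": 0.03, "fingers": 0.35},
  {"dx": -0.303, "dy": -0.253, "dz": 0.03, "fingers": 0.35},
  {"dx": -0.303, "dy": -0.253, "dz": 0.03, "fingers": 0.35},
  {"dx": -0.303, "dy": -0.253, "dz": 0.03, "fingers": 0.35},
  {"dx": -0.303, "dy": -0.253, "dz": 0.03, "fingers": 0.35},
  {"dx": -0.303, "dy": -0.253, "dz": 0.03, "fingers": 0.35},
  {"dx": -0.303, "dy": -0.253, "dz": 0.03, "fingers": 0.35},
  {"dx": -0.303, "dy": -0.253, "dz": 0.03, "fingers": 0.35},
  {"dx": -0.303, "dy": -0.253, "dz": 0.03, "fingers": 0.35},
  {"dx": -0.303, "dy": -0.253, "dz": 0.03, "fingers": 0.35},
  {"dx": -0.303, "dy": -0.253, "dz": 0.03, "fingers": 0.35},
  {"dx": -0.303, "dy": -0.253, "dz": 0.03, "fingers": 0.35},
  {"dx": -0.303, "dy": -0.253, "dz": 0.03, "fingers": 0.35},
  {"dx": -0.303, "dy": -0.253, "dz": 0.03, "fingers": 0.35},
  {"dx": -0.303, "dy": -0.253, "dz": 0.03, "fingers": 0.35},
], squeeze=30)

```text
invalid input
```

Call:
drive_tool([
  {"dx": 0, "dy": 0, "dz": 0, "yaw": -0.037, "fingers": 0.35},
], squeeze=30)

```text
clock: 0.2
position: [0.2328, 0.5798, 0.2309]
tool_rot: [-3.141, 0.0, 2.818]
force: [0.5, -0.3, 0.3]
grip_width: 0.0732
finger_force: 0.0
```

Call:
drive_tool([
  {"dx": -0.303, "dy": -0.253, "dz": 0.03, "yaw": 0, "fingers": 0.35},
  {"dx": -0.303, "dy": -0.253, "dz": 0.03, "yaw": 0, "fingers": 0.35},
  {"dx": -0.303, "dy": -0.253, "dz": 0.03, "yaw": 0, "fingers": 0.35},
  {"dx": -0.303, "dy": -0.253, "dz": 0.03, "yaw": 0, "fingers": 0.35},
  {"dx": -0.303, "dy": -0.253, "dz": 0.03, "yaw": 0, "fingers": 0.35},
  {"dx": -0.303, "dy": -0.253, "dz": 0.03, "yaw": 0, "fingers": 0.35},
  {"dx": -0.303, "dy": -0.253, "dz": 0.03, "yaw": 0, "fingers": 0.35},
  {"dx": -0.303, "dy": -0.253, "dz": 0.03, "yaw": 0, "fingers": 0.35},
  {"dx": -0.303, "dy": -0.253, "dz": 0.03, "yaw": 0, "fingers": 0.35},
  {"dx": -0.303, "dy": -0.253, "dz": 0.03, "yaw": 0, "fingers": 0.35},
  {"dx": -0.303, "dy": -0.253, "dz": 0.03, "yaw": 0, "fingers": 0.35},
  {"dx": -0.303, "dy": -0.253, "dz": 0.03, "yaw": 0, "fingers": 0.35},
  {"dx": -0.303, "dy": -0.253, "dz": 0.03, "yaw": 0, "fingers": 0.35},
  {"dx": -0.303, "dy": -0.253, "dz": 0.03, "yaw": 0, "fingers": 0.35},
  {"dx": -0.303, "dy": -0.253, "dz": 0.03, "yaw": 0, "fingers": 0.35},
  {"dx": -0.303, "dy": -0.253, "dz": 0.03, "yaw": 0, "fingers": 0.35},
  {"dx": -0.303, "dy": -0.253, "dz": 0.03, "yaw": 0, "fingers": 0.35},
  {"dx": -0.303, "dy": -0.253, "dz": 0.03, "yaw": 0, "fingers": 0.35},
  {"dx": -0.303, "dy": -0.253, "dz": 0.03, "yaw": 0, "fingers": 0.35},
])

```text
clock: 2.1
position: [0.6263, -0.0603, 0.1739]
tool_rot: [-3.142, -0.0, 2.818]
force: [-0.2, -0.2, -0.3]
grip_width: 0.0554
finger_force: 0.0
```

Call:
drive_tool([
  {"dx": -0.3, "dy": -0.244, "dz": 0.2, "yaw": 0, "fingers": 0.35},
  {"dx": 0, "dy": 0, "dz": 0.35, "yaw": 0, "fingers": 0.35},
  {"dx": 0, "dy": 0, "dz": 0.35, "yaw": 0, "fingers": 0.35},
  {"dx": 0, "dy": 0, "dz": 0.3, "yaw": 0, "fingers": 0.35},
  {"dx": 0, "dy": 0, "dz": 0.2, "yaw": 0, "fingers": 0.35},
  {"dx": 0, "dy": 0, "dz": 0.13, "yaw": 0, "fingers": 0.35},
  {"dx": 0, "dy": 0, "dz": 0, "yaw": 0, "fingers": 0.9},
  {"dx": 0, "dy": 0, "dz": 0, "yaw": 0, "fingers": 0.9},
  {"dx": 0, "dy": 0, "dz": 0, "yaw": 0, "fingers": 0.9},
  {"dx": 0, "dy": 0, "dz": 0, "yaw": 0, "fingers": 0.9},
])

```text
clock: 3.1
position: [0.647, -0.0916, 0.0224]
tool_rot: [3.141, 0.001, 2.818]
force: [-0.7, 0.3, -0.7]
grip_width: 0.0252
finger_force: 29.5
```

Call:
drive_tool([
  {"dx": 0, "dy": 0, "dz": -0.3, "yaw": 0, "fingers": 0.9},
  {"dx": 0, "dy": 0, "dz": -0.45, "yaw": 0, "fingers": 0.9},
  {"dx": 0, "dy": 0, "dz": -0.45, "yaw": 0, "fingers": 0.9},
  {"dx": 0.173, "dy": 0.366, "dz": 0, "yaw": 0, "fingers": 0.9},
  {"dx": 0.173, "dy": 0.366, "dz": 0, "yaw": 0, "fingers": 0.9},
  {"dx": 0.173, "dy": 0.366, "dz": 0, "yaw": 0, "fingers": 0.9},
  {"dx": 0.173, "dy": 0.366, "dz": 0, "yaw": 0, "fingers": 0.9},
  {"dx": 0.173, "dy": 0.366, "dz": 0, "yaw": 0, "fingers": 0.9},
  {"dx": 0.173, "dy": 0.366, "dz": 0, "yaw": 0, "fingers": 0.9},
  {"dx": 0.173, "dy": 0.366, "dz": 0, "yaw": 0, "fingers": 0.9},
  {"dx": 0.173, "dy": 0.366, "dz": 0, "yaw": 0, "fingers": 0.9},
  {"dx": 0, "dy": 0, "dz": 0, "yaw": 0, "fingers": 0.9},
  {"dx": 0, "dy": 0, "dz": 0.4, "yaw": 0, "fingers": 0.9},
  {"dx": 0, "dy": 0, "dz": 0.3, "yaw": 0, "fingers": 0.9},
])

```text
clock: 4.5
position: [0.6085, 0.2304, 0.071]
tool_rot: [3.141, 0.001, 2.819]
force: [-0.2, -0.2, -0.5]
grip_width: 0.0248
finger_force: 29.8
```

Call:
drive_tool([
  {"dx": 0, "dy": 0, "dz": 0.2, "yaw": 0, "fingers": 0.9},
  {"dx": 0, "dy": 0, "dz": 0.15, "yaw": 0, "fingers": 0.9},
  {"dx": 0, "dy": 0, "dz": 0.07, "yaw": 0, "fingers": 0.9},
  {"dx": 0, "dy": 0, "dz": 0, "yaw": 0, "fingers": 0.9},
  {"dx": 0, "dy": 0, "dz": 0, "yaw": 0, "fingers": 0.55},
  {"dx": 0, "dy": 0, "dz": 0, "yaw": 0, "fingers": 0.55},
  {"dx": 0, "dy": 0, "dz": -0.15, "yaw": 0, "fingers": 0.55},
  {"dx": 0, "dy": 0, "dz": -0.4, "yaw": 0, "fingers": 0.55},
  {"dx": 0, "dy": 0, "dz": -0.5, "yaw": 0, "fingers": 0.5},
])

```text
clock: 5.4
position: [0.6076, 0.2297, 0.1356]
tool_rot: [-3.14, -0.001, 2.818]
force: [0.6, 0.5, 1.2]
grip_width: 0.0428
finger_force: 0.0
```

Call:
drive_tool([
  {"dx": 0.07, "dy": -0.438, "dz": 0, "yaw": 0, "fingers": 0.35},
  {"dx": 0.07, "dy": -0.438, "dz": 0, "yaw": 0, "fingers": 0.35},
  {"dx": 0.07, "dy": -0.438, "dz": 0, "yaw": 0, "fingers": 0.35},
  {"dx": 0.07, "dy": -0.438, "dz": 0, "yaw": 0, "fingers": 0.35},
  {"dx": 0.07, "dy": -0.438, "dz": 0, "yaw": 0, "fingers": 0.35},
  {"dx": 0.07, "dy": -0.438, "dz": 0, "yaw": 0, "fingers": 0.35},
  {"dx": 0.07, "dy": -0.438, "dz": 0, "yaw": 0, "fingers": 0.35},
  {"dx": 0.07, "dy": -0.438, "dz": 0, "yaw": 0, "fingers": 0.35},
  {"dx": 0, "dy": 0, "dz": 0, "yaw": 0, "fingers": 0.35},
  {"dx": 0, "dy": 0, "dz": 0.4, "yaw": 0, "fingers": 0.35},
  {"dx": 0, "dy": 0, "dz": 0.3, "yaw": 0, "fingers": 0.35},
  {"dx": 0, "dy": 0, "dz": 0.25, "yaw": 0, "fingers": 0.35},
  {"dx": 0, "dy": 0, "dz": 0.18, "yaw": 0, "fingers": 0.35},
  {"dx": 0, "dy": 0, "dz": 0, "yaw": 0, "fingers": 0.9},
  {"dx": 0, "dy": 0, "dz": 0, "yaw": 0, "fingers": 0.9},
  {"dx": 0, "dy": 0, "dz": 0, "yaw": 0, "fingers": 0.9},
  {"dx": 0, "dy": 0, "dz": 0, "yaw": 0, "fingers": 0.9},
])

```text
clock: 7.1
position: [0.4445, -0.0843, 0.0224]
tool_rot: [3.141, 0.002, 2.818]
force: [0.0, 0.6, 5.4]
grip_width: 0.0247
finger_force: 29.9
```

Call:
drive_tool([
  {"dx": 0, "dy": 0, "dz": -0.3, "yaw": 0, "fingers": 0.9},
  {"dx": 0, "dy": 0, "dz": -0.45, "yaw": 0, "fingers": 0.9},
  {"dx": 0, "dy": 0, "dz": -0.45, "yaw": 0, "fingers": 0.9},
  {"dx": -0.007, "dy": 0.438, "dz": 0, "yaw": 0, "fingers": 0.9},
  {"dx": -0.007, "dy": 0.438, "dz": 0, "yaw": 0, "fingers": 0.9},
  {"dx": -0.007, "dy": 0.438, "dz": 0, "yaw": 0, "fingers": 0.9},
  {"dx": -0.007, "dy": 0.438, "dz": 0, "yaw": 0, "fingers": 0.9},
  {"dx": -0.007, "dy": 0.438, "dz": 0, "yaw": 0, "fingers": 0.9},
  {"dx": -0.007, "dy": 0.438, "dz": 0, "yaw": 0, "fingers": 0.9},
  {"dx": -0.007, "dy": 0.438, "dz": 0, "yaw": 0, "fingers": 0.9},
  {"dx": -0.007, "dy": 0.438, "dz": 0, "yaw": 0, "fingers": 0.9},
  {"dx": 0, "dy": 0, "dz": 0, "yaw": 0, "fingers": 0.9},
  {"dx": 0, "dy": 0, "dz": 0.4, "yaw": 0, "fingers": 0.9},
  {"dx": 0, "dy": 0, "dz": 0.3, "yaw": 0, "fingers": 0.9},
  {"dx": 0, "dy": 0, "dz": 0, "yaw": 0, "fingers": 0.9},
])

```text
clock: 8.6
position: [0.5586, 0.2453, 0.0687]
tool_rot: [-3.138, -0.003, 2.818]
force: [0.1, 0.0, -0.0]
grip_width: 0.0253
finger_force: 29.8
```

Call:
drive_tool([
  {"dx": 0, "dy": 0, "dz": 0.2, "yaw": 0, "fingers": 0.9},
  {"dx": 0, "dy": 0, "dz": 0.14, "yaw": 0, "fingers": 0.9},
  {"dx": 0, "dy": 0, "dz": 0.06, "yaw": 0, "fingers": 0.9},
  {"dx": 0, "dy": 0, "dz": 0, "yaw": 0, "fingers": 0.9},
  {"dx": 0, "dy": 0, "dz": 0, "yaw": 0, "fingers": 0.55},
  {"dx": 0, "dy": 0, "dz": 0, "yaw": 0, "fingers": 0.55},
  {"dx": 0, "dy": 0, "dz": -0.15, "yaw": 0, "fingers": 0.55},
  {"dx": 0, "dy": 0, "dz": -0.45, "yaw": 0, "fingers": 0.55},
  {"dx": 0, "dy": 0, "dz": -0.5, "yaw": 0, "fingers": 0.5},
  {"dx": 0, "dy": -0.4, "dz": -0.3, "yaw": 0, "fingers": 0.2},
  {"dx": 0, "dy": -0.4, "dz": 0, "yaw": 0, "fingers": 0.2},
  {"dx": 0, "dy": -0.4, "dz": 0, "yaw": 0, "fingers": 0.2},
  {"dx": 0, "dy": -0.4, "dz": 0, "yaw": 0, "fingers": 0.2},
  {"dx": 0, "dy": -0.4, "dz": 0, "yaw": 0, "fingers": 0.2},
])

```text
clock: 10.0
position: [0.4965, 0.0551, 0.1728]
tool_rot: [3.141, 0.001, 2.818]
force: [0.2, 0.0, -0.5]
grip_width: 0.0683
finger_force: 0.0
```

```bash
python3 - <<'E'
from workcell import readout, grab_frame
import cv2,numpy as np
t=grab_frame('top');s=grab_frame('scene');cv2.imwrite('pics/top1.png',t);cv2.imwrite('pics/scene1.png',s)
cv2.imwrite('pics/m1.png',np.vstack([cv2.resize(t[145:255,225:475],(680,299)),cv2.resize(s[165:275,160:420],(680,288))]))
st=readout.observe();print(st['position'],st['tool_rot'],st['qpos'],st['clock'])
E
```

```text
[0.495702   0.05150017 0.17290516] [-3.14056867e+00  1.00160080e-03  2.81214997e+00] [-0.30050252  0.40389617  0.09938741  1.99122076 -0.05527255  0.74868758
  1.07278542] 10.1
```

View pics/m1.png

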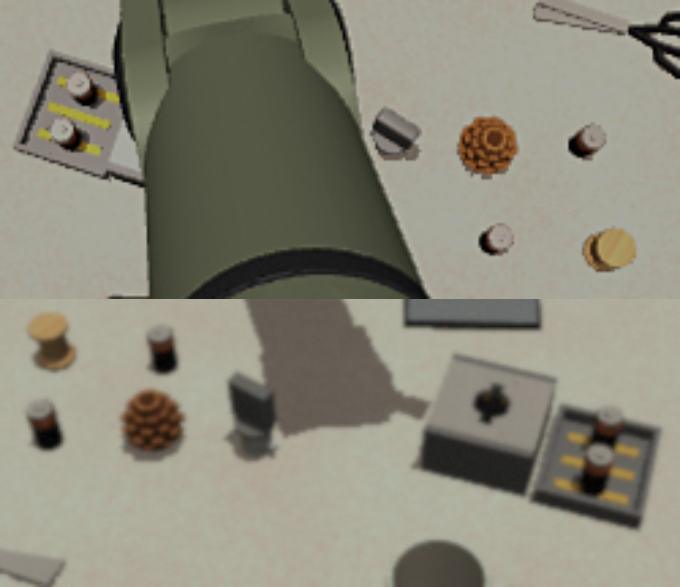

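The picture shows two cells standing in the bay, at about (80,88) and (65,133) in the upper half. The lamp at (395,130), the cone, the spool and the other two cells haven't moved. Next I'll centre the lamp by its wide side.

Call:
drive_tool([
  {"dx": 0, "dy": 0, "dz": 0, "yaw": 0.086, "fingers": 0.2},
  {"dx": 0, "dy": 0, "dz": 0, "yaw": 0.086, "fingers": 0.2},
  {"dx": -0.32, "dy": -0.215, "dz": 0, "yaw": 0, "fingers": 0.2},
  {"dx": -0.32, "dy": -0.215, "dz": 0, "yaw": 0, "fingers": 0.2},
  {"dx": -0.32, "dy": -0.215, "dz": 0, "yaw": 0, "fingers": 0.2},
  {"dx": -0.32, "dy": -0.215, "dz": 0, "yaw": 0, "fingers": 0.2},
  {"dx": 0, "dy": 0, "dz": 0, "yaw": 0, "fingers": 0.2},
  {"dx": 0, "dy": 0, "dz": 0, "yaw": 0, "fingers": 0.2},
])

```text
clock: 10.9
position: [0.5551, -0.087, 0.1722]
tool_rot: [3.141, 0.001, 2.546]
force: [0.3, 1.7, 0.5]
grip_width: 0.0683
finger_force: 0.0
```

Call:
drive_tool([
  {"dx": -0.01, "dy": -0.05, "dz": 0.25, "yaw": 0, "fingers": 0.2},
  {"dx": 0, "dy": 0, "dz": 0.3, "yaw": 0, "fingers": 0.2},
  {"dx": 0, "dy": 0, "dz": 0.3, "yaw": 0, "fingers": 0.2},
  {"dx": 0, "dy": 0, "dz": 0.25, "yaw": 0, "fingers": 0.2},
  {"dx": 0, "dy": 0, "dz": 0.12, "yaw": 0, "fingers": 0.2},
  {"dx": 0, "dy": 0, "dz": 0, "yaw": 0, "fingers": 0.2},
  {"dx": 0, "dy": 0, "dz": 0, "yaw": 0, "fingers": 0.2},
], squeeze=20)

```text
clock: 11.6
position: [0.5535, -0.0907, 0.0504]
tool_rot: [3.141, 0.001, 2.548]
force: [-0.5, 0.5, 0.4]
grip_width: 0.0684
finger_force: 0.0
```

Call:
drive_tool([
  {"dx": 0, "dy": 0, "dz": 0, "yaw": 0, "fingers": 0.35},
  {"dx": 0, "dy": 0, "dz": 0, "yaw": 0, "fingers": 0.45},
  {"dx": 0, "dy": 0, "dz": 0, "yaw": 0, "fingers": 0.7},
  {"dx": 0, "dy": 0, "dz": 0, "yaw": 0, "fingers": 0.7},
  {"dx": 0, "dy": 0, "dz": -0.04, "yaw": 0, "fingers": 0.7},
  {"dx": 0, "dy": 0, "dz": 0, "yaw": 0, "fingers": 0.7},
  {"dx": 0, "dy": 0, "dz": 0, "yaw": 0, "fingers": 0.7},
])

```text
clock: 12.3
position: [0.5531, -0.0912, 0.0535]
tool_rot: [3.141, 0.0, 2.548]
force: [-0.7, 0.5, -0.3]
grip_width: 0.0435
finger_force: 20.8
```

Gripped at 43.5 mm, which is the blade's width. Now I'll set it down, release, turn 90° and grip across the thickness.

Call:
drive_tool([
  {"dx": 0, "dy": 0, "dz": 0.04, "yaw": 0, "fingers": 0.7},
  {"dx": 0, "dy": 0, "dz": 0, "yaw": 0, "fingers": 0.7},
  {"dx": 0, "dy": 0, "dz": 0, "yaw": 0, "fingers": 0.2},
  {"dx": 0, "dy": 0, "dz": 0, "yaw": 0, "fingers": 0.2},
  {"dx": 0, "dy": 0, "dz": 0, "yaw": 0, "fingers": 0.2},
  {"dx": 0, "dy": 0, "dz": 0, "yaw": 0.091, "fingers": 0.2},
  {"dx": 0, "dy": 0, "dz": 0, "yaw": 0.091, "fingers": 0.2},
  {"dx": 0, "dy": 0, "dz": 0, "yaw": 0.091, "fingers": 0.2},
  {"dx": 0, "dy": 0, "dz": 0, "yaw": 0.091, "fingers": 0.2},
  {"dx": 0, "dy": 0, "dz": 0, "yaw": 0.091, "fingers": 0.2},
  {"dx": 0, "dy": 0, "dz": 0, "yaw": 0.091, "fingers": 0.2},
  {"dx": 0, "dy": 0, "dz": 0, "yaw": 0.091, "fingers": 0.2},
  {"dx": 0, "dy": 0, "dz": 0, "yaw": 0.091, "fingers": 0.2},
  {"dx": 0, "dy": 0, "dz": 0, "yaw": 0.091, "fingers": 0.2},
  {"dx": 0, "dy": 0, "dz": 0, "yaw": 0.091, "fingers": 0.2},
  {"dx": 0, "dy": 0, "dz": 0, "yaw": 0.09, "fingers": 0.2},
  {"dx": 0, "dy": 0, "dz": 0, "yaw": 0, "fingers": 0.2},
  {"dx": 0, "dy": 0, "dz": 0, "yaw": 0, "fingers": 0.2},
])

```text
clock: 14.1
position: [0.5529, -0.091, 0.0491]
tool_rot: [-3.141, 0.0, 0.982]
force: [-0.2, 0.3, -0.4]
grip_width: 0.0683
finger_force: 0.0
```

Call:
drive_tool([
  {"dx": 0, "dy": 0, "dz": 0, "yaw": 0, "fingers": 0.5},
  {"dx": 0, "dy": 0, "dz": 0, "yaw": 0, "fingers": 0.7},
  {"dx": 0, "dy": 0, "dz": 0, "yaw": 0, "fingers": 1},
  {"dx": 0, "dy": 0, "dz": 0, "yaw": 0, "fingers": 1},
  {"dx": 0, "dy": 0, "dz": 0, "yaw": 0, "fingers": 1},
  {"dx": 0, "dy": 0, "dz": -0.2, "yaw": 0, "fingers": 1},
  {"dx": 0, "dy": 0, "dz": -0.4, "yaw": 0, "fingers": 1},
  {"dx": 0, "dy": 0, "dz": -0.4, "yaw": 0, "fingers": 1},
  {"dx": 0, "dy": 0, "dz": 0, "yaw": 0, "fingers": 1},
], squeeze=70)

```text
clock: 15.0
position: [0.5548, -0.0918, 0.1535]
tool_rot: [3.137, -0.003, 0.977]
force: [0.5, -0.3, -1.4]
grip_width: 0.0152
finger_force: 68.5
```

Call:
drive_tool([
  {"dx": 0.307, "dy": -0.216, "dz": 0, "yaw": 0, "fingers": 1},
  {"dx": 0.307, "dy": -0.216, "dz": 0, "yaw": 0, "fingers": 1},
  {"dx": 0.307, "dy": -0.216, "dz": 0, "yaw": 0, "fingers": 1},
  {"dx": 0.307, "dy": -0.216, "dz": 0, "yaw": 0, "fingers": 1},
  {"dx": 0.307, "dy": -0.216, "dz": 0, "yaw": 0, "fingers": 1},
  {"dx": 0.307, "dy": -0.216, "dz": 0, "yaw": 0, "fingers": 1},
  {"dx": 0, "dy": 0, "dz": 0, "yaw": -0.09, "fingers": 1},
  {"dx": 0, "dy": 0, "dz": 0, "yaw": -0.09, "fingers": 1},
  {"dx": 0, "dy": 0, "dz": 0, "yaw": -0.09, "fingers": 1},
  {"dx": 0, "dy": 0, "dz": 0, "yaw": -0.09, "fingers": 1},
  {"dx": 0, "dy": 0, "dz": 0, "yaw": -0.09, "fingers": 1},
  {"dx": 0, "dy": 0, "dz": 0, "yaw": -0.09, "fingers": 1},
  {"dx": 0, "dy": 0, "dz": 0, "yaw": -0.09, "fingers": 1},
  {"dx": 0, "dy": 0, "dz": 0, "yaw": -0.09, "fingers": 1},
  {"dx": 0, "dy": 0, "dz": 0, "yaw": -0.09, "fingers": 1},
  {"dx": 0, "dy": 0, "dz": 0, "yaw": -0.09, "fingers": 1},
  {"dx": 0, "dy": 0, "dz": 0, "yaw": -0.09, "fingers": 1},
  {"dx": 0, "dy": 0, "dz": 0, "yaw": -0.09, "fingers": 1},
  {"dx": 0, "dy": 0, "dz": 0, "yaw": -0.09, "fingers": 1},
  {"dx": 0, "dy": 0, "dz": 0, "yaw": 0, "fingers": 1},
])

```text
clock: 17.0
position: [0.5485, 0.1339, 0.149]
tool_rot: [3.141, -0.001, 2.817]
force: [-0.3, -0.2, -1.0]
grip_width: 0.0151
finger_force: 68.4
```

Call:
drive_tool([
  {"dx": -0.015, "dy": 0, "dz": 0.2, "yaw": 0, "fingers": 1},
  {"dx": 0, "dy": 0, "dz": 0.13, "yaw": 0, "fingers": 1},
  {"dx": 0, "dy": 0, "dz": 0, "yaw": 0, "fingers": 1},
  {"dx": 0, "dy": 0, "dz": 0, "yaw": 0, "fingers": 1},
])

```text
clock: 17.4
position: [0.5499, 0.1336, 0.1162]
tool_rot: [-3.141, -0.001, 2.813]
force: [0.3, -0.6, -0.1]
grip_width: 0.0148
finger_force: 68.5
```

```bash
python3 - <<'E'
from workcell import readout, grab_frame
import cv2
s=grab_frame('scene');cv2.imwrite('pics/scene2.png',s)
cv2.imwrite('pics/m2.png',cv2.resize(s[150:250,300:420],(720,600),interpolation=cv2.INTER_CUBIC))
st=readout.observe();print(st['position'],st['tool_rot'],st['force'])
E
```

```text
[0.55015882 0.13365582 0.11660836] [-3.14153158e+00  9.72027417e-05  2.81372973e+00] [-0.16136945  0.23847408  0.21294002]
```

View pics/m2.png

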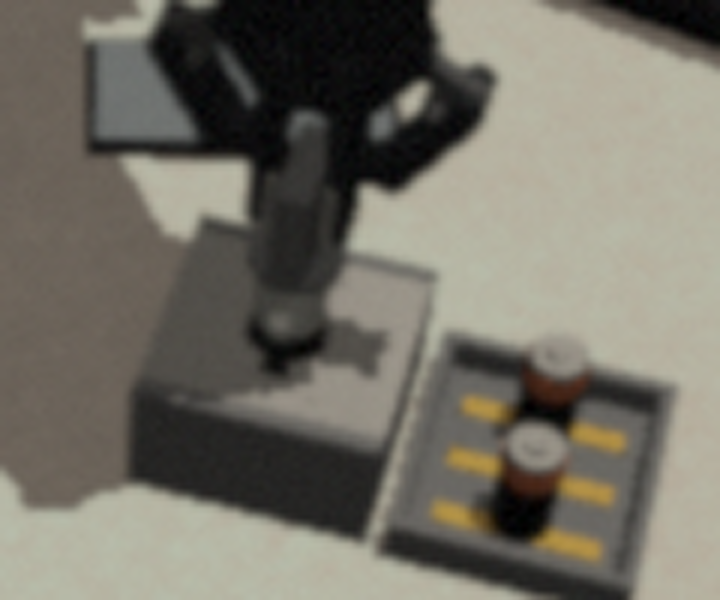

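The lamp's foot is centred over the mouth at about (288,335), and the near lug is in line with the slot at (275,365). I'll lower it in small steps and watch the force.

Call:
drive_tool([
  {"dx": 0, "dy": 0, "dz": 0.05, "yaw": 0, "fingers": 1},
  {"dx": 0, "dy": 0, "dz": 0.04, "yaw": 0, "fingers": 1},
  {"dx": 0, "dy": 0, "dz": 0.04, "yaw": 0, "fingers": 1},
  {"dx": 0, "dy": 0, "dz": 0, "yaw": 0, "fingers": 1},
  {"dx": 0, "dy": 0, "dz": 0, "yaw": 0, "fingers": 1},
])

```text
clock: 17.95
position: [0.55, 0.1335, 0.1032]
tool_rot: [-3.141, -0.0, 2.815]
force: [-0.8, -0.1, -1.1]
grip_width: 0.0151
finger_force: 68.5
```

Call:
drive_tool([
  {"dx": 0, "dy": 0, "dz": 0.03, "yaw": 0, "fingers": 1},
  {"dx": 0, "dy": 0, "dz": 0.03, "yaw": 0, "fingers": 1},
  {"dx": 0, "dy": 0, "dz": 0.02, "yaw": 0, "fingers": 1},
  {"dx": 0, "dy": 0, "dz": 0, "yaw": 0, "fingers": 1},
  {"dx": 0, "dy": 0, "dz": 0, "yaw": 0, "fingers": 1},
])

```text
clock: 18.45
position: [0.55, 0.1335, 0.0952]
tool_rot: [-3.141, -0.0, 2.815]
force: [0.2, -0.6, -1.7]
grip_width: 0.0152
finger_force: 68.5
```

Call:
drive_tool([
  {"dx": 0, "dy": 0, "dz": 0.03, "yaw": 0, "fingers": 1},
  {"dx": 0, "dy": 0, "dz": 0.03, "yaw": 0, "fingers": 1},
  {"dx": 0, "dy": 0, "dz": 0.03, "yaw": 0, "fingers": 1},
  {"dx": 0, "dy": 0, "dz": 0.03, "yaw": 0, "fingers": 1},
  {"dx": 0, "dy": 0, "dz": 0, "yaw": 0, "fingers": 1},
  {"dx": 0, "dy": 0, "dz": 0, "yaw": 0, "fingers": 1},
])

```text
clock: 19.05
position: [0.5503, 0.1337, 0.0834]
tool_rot: [3.141, 0.0, 2.815]
force: [-0.8, -0.6, 7.4]
grip_width: 0.0152
finger_force: 69.6
```

Call:
drive_tool([
  {"dx": 0, "dy": 0, "dz": 0, "yaw": 0.08, "fingers": 1},
  {"dx": 0, "dy": 0, "dz": 0, "yaw": 0.08, "fingers": 1},
  {"dx": 0, "dy": 0, "dz": 0, "yaw": 0.08, "fingers": 1},
  {"dx": 0, "dy": 0, "dz": 0, "yaw": 0.08, "fingers": 1},
  {"dx": 0, "dy": 0, "dz": 0, "yaw": 0.08, "fingers": 1},
  {"dx": 0, "dy": 0, "dz": 0, "yaw": 0.08, "fingers": 1},
  {"dx": 0, "dy": 0, "dz": 0, "yaw": 0.08, "fingers": 1},
  {"dx": 0, "dy": 0, "dz": 0, "yaw": 0.08, "fingers": 1},
  {"dx": 0, "dy": 0, "dz": 0, "yaw": 0.08, "fingers": 1},
  {"dx": 0, "dy": 0, "dz": 0, "yaw": 0.08, "fingers": 1},
  {"dx": 0, "dy": 0, "dz": 0, "yaw": 0.08, "fingers": 1},
  {"dx": 0, "dy": 0, "dz": 0, "yaw": 0, "fingers": 1},
  {"dx": 0, "dy": 0, "dz": 0, "yaw": 0, "fingers": 1},
], squeeze=90)

```text
clock: 20.35
position: [0.551, 0.1343, 0.0836]
tool_rot: [3.14, -0.001, 1.433]
force: [4.2, 2.9, 7.2]
grip_width: 0.0149
finger_force: 89.2
```

```bash
python3 - <<'E'
from workcell import readout
s=readout.observe();print(s['position'],s['tool_rot'],s['force'],s['moment'],s['qpos'])
E
```

```text
[0.55100095 0.13431219 0.08363533] [ 3.13969695e+00 -8.12281111e-04  1.43286313e+00] [4.1667309  2.93353631 7.15393897] [ 0.77962594 -0.61159118  0.14096828] [-0.71696712  0.71026687  0.54475212  1.89103627 -0.55705899  0.6932378
  0.02177728]
```

Call:
drive_tool([
  {"dx": 0, "dy": 0, "dz": 0, "yaw": 0.04, "fingers": 1},
  {"dx": 0, "dy": 0, "dz": 0, "yaw": 0.04, "fingers": 1},
  {"dx": 0, "dy": 0, "dz": 0, "yaw": 0.03, "fingers": 1},
  {"dx": 0, "dy": 0, "dz": 0, "yaw": 0, "fingers": 1},
  {"dx": 0, "dy": 0, "dz": 0, "yaw": 0, "fingers": 1},
])

```text
clock: 20.85
position: [0.5511, 0.1343, 0.0837]
tool_rot: [3.14, -0.001, 1.26]
force: [1.8, 3.6, 7.5]
grip_width: 0.0146
finger_force: 89.3
```

```bash
python3 - <<'E'
from workcell import readout
s=readout.observe();print(s['position'],s['tool_rot'],s['force'],s['moment'])
E
```

```text
[0.55111886 0.13430713 0.08373824] [ 3.13969957e+00 -1.39949271e-03  1.26025723e+00] [1.76834092 3.60165519 7.54515281] [ 0.8753761  -0.68749684  0.14733604]
```

Call:
drive_tool([
  {"dx": 0, "dy": 0, "dz": 0, "yaw": 0.03, "fingers": 1},
  {"dx": 0, "dy": 0, "dz": 0, "yaw": 0.03, "fingers": 1},
  {"dx": 0, "dy": 0, "dz": 0, "yaw": 0, "fingers": 1},
  {"dx": 0, "dy": 0, "dz": 0, "yaw": 0, "fingers": 1},
])

```text
clock: 21.25
position: [0.5512, 0.1343, 0.0837]
tool_rot: [3.14, -0.002, 1.166]
force: [2.7, 3.1, 7.3]
grip_width: 0.0146
finger_force: 89.3
```

```bash
python3 - <<'E'
from workcell import readout
s=readout.observe();print(s['position'],s['tool_rot'],s['force'],s['moment'])
E
```

```text
[0.5511655  0.13427478 0.08373733] [ 3.13974943e+00 -1.57580164e-03  1.16594535e+00] [2.70233398 3.09789185 7.29029369] [ 0.8256445  -0.83799871  0.16640364]
```

Call:
drive_tool([
  {"dx": 0, "dy": 0, "dz": 0, "yaw": 0.03, "fingers": 1},
  {"dx": 0, "dy": 0, "dz": 0, "yaw": 0, "fingers": 1},
  {"dx": 0, "dy": 0, "dz": 0, "yaw": 0, "fingers": 1},
])

```text
clock: 21.55
position: [0.5512, 0.1343, 0.0838]
tool_rot: [3.14, -0.002, 1.119]
force: [3.1, 2.5, 7.7]
grip_width: 0.0155
finger_force: 89.3
```

```bash
python3 - <<'E'
from workcell import readout, grab_frame
import cv2
s=readout.observe();print(s['position'],s['tool_rot'],s['force'],s['moment'])
s=grab_frame('scene');cv2.imwrite('pics/scene3.png',s)
cv2.imwrite('pics/m3.png',cv2.resize(s[150:250,300:420],(720,600),interpolation=cv2.INTER_CUBIC))
E
```

```text
[0.5511941  0.13430181 0.08375507] [ 3.13977566e+00 -1.65647032e-03  1.11931451e+00] [3.10863716 2.46395883 7.72674002] [ 0.74269425 -0.82570685  0.5106488 ]
```

View pics/m3.png

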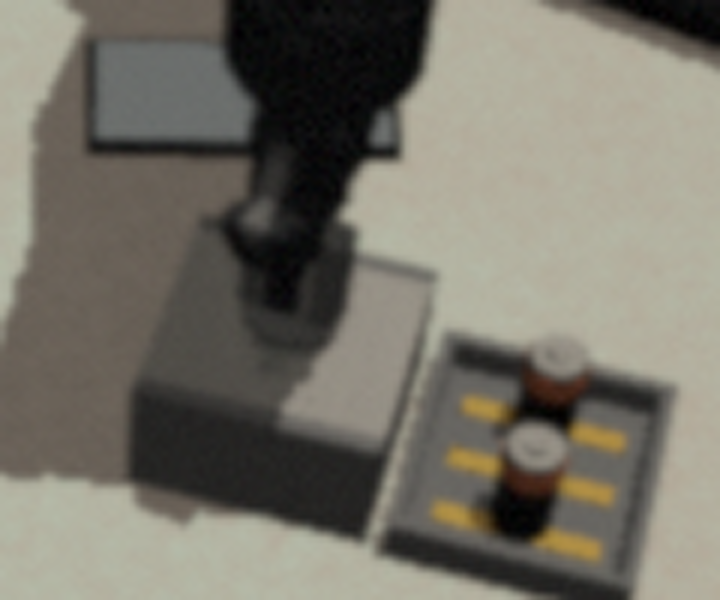

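The picture shows the collar down close to the plate at about (290,320), the blade turned across the slots, and both cells standing in the bay. The turning moment jumped from 0.17 to 0.51 N m, so the lamp is at the stop. I'm handing in with the grip held.

```bash
python3 -c "
from workcell import workorder
print(workorder.job_done())"
```

```text
the job is handed in; nothing more can be done
None
```

I handed the job in at about 21.6 s: two cells stand in the bay, and the lamp is pushed down, turned clockwise to the stop and still gripped; the hand-in returned no verdict.

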